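# Clamp the vial and hold the electrode ready above it

## Task

First clamp the open vial in the bench chuck: turn the chuck's knurled sleeve clockwise (seen from above) until it stops with the jaws closed on the vial. Then lift the electrode out of its holder, carry it over the things standing in between without disturbing them, and hold it upright over the middle of the vial's mouth with its tip about one centimetre above the rim, never touching the vial with it. Finish there, with the gripper holding the electrode still; do not lower it or let go.

Things in the scene. Friction and masses are not known exactly. Their poses are not given: they have to be found in the camera images.
- chuck: fixed bench chuck with vertical axis: grey square flange 92x92 mm, 12 mm thick, four screw heads to 17 mm high near its corners; steel neck of radius 24 to 29 mm; round knurled steel sleeve above it; on top a flat steel face at 59 mm with three dark jaws. Origin: centre of its underside, on the chuck axis; z up
- sleeve_grip (a point): point on the chuck axis inside the turning knurled sleeve, 48 mm above the worktop. The sleeve is a cylinder 56 mm in diameter (57 over the knurls), from 33 to 58 mm above the worktop; it can be gripped across its diameter in any direction from above, with the vial standing between the fingers
- sleeve (a joint): turn of the sleeve in rad: 0 = jaws fully open, grows clockwise seen from above, the stop is at 1.2; the jaws meet the vial at about 1.07, and count as closed above 1.1. Starts between 0 and 0.25. About 0.2 N m of friction keeps it where it is left
- jaw_1: one of the three jaws, 9 mm wide, 12 mm high (59 to 71 mm above the worktop), that move 3.75 mm inwards per rad of the sleeve, all together. Origin: on the chuck axis 59 mm above the worktop; it slides along its own -x towards the axis
- vial: open amber glass vial, outer diameter 28 mm, inner 24 mm, 40 mm high, standing loosely (2 mm off-centre at most) on the chuck's face between the jaws. Origin: centre of its underside, 59 mm above the worktop; z up
- vial_mouth (a point): centre of the vial's mouth, level with its rim, 40 mm above its underside (99 mm above the worktop)
- holder: fixed grey block 62x62x55 mm on an 86x86x8 mm foot with one round vertical hole in the middle, 13.5 mm wide and 45 mm deep, in which the electrode stands. Origin: centre of its underside
- electrode: electrode 125 mm long, about 40 g, without a cable: white shaft 12 mm in diameter with rounded tip, black round head 18 mm in diameter from 85 to 115 mm above the tip, steel plug 11 to 13 mm in diameter on top, to 125 mm. Origin: the end of its tip; z runs from the tip to the head. It stands with its tip 10 mm above the worktop in the holder
- electrode_head (a point): point on the electrode's axis in the middle of its black head, 100 mm from the tip: where to grip it
- carton: plain pale carton, open on top, 76x111x88 mm, that stands between chuck and holder, long side (its y) pointing away from the robot. Origin: centre of its underside. Leave alone. Chuck and holder stand on either side of it, left or right. Behind it and the right-hand side stands a tall fixed analyser (0.45 m), its front about 0.70 m ahead of the robot base: swing across in front of it
- bottle: white reagent bottle with blue screw cap, 46 mm in diameter, 100 mm high, behind the carton. Origin: centre of its underside. Leave alone
- white_vial: small all-white capped bottle, 36 mm in diameter, 66 mm high, towards the back on the right. Origin: centre of its underside. Leave alone
Mind the look-alikes: they are no part of the job. Leave any blue look-alike of the chuck alone.

How it is judged:
On the way, in this order (a step that is already met when the one before it is completed fails the run):
1. the sleeve is turned to its stop, the jaws closed on the upright vial (value of joint sleeve above 1.1 rad and contact force between jaw_1 and vial above 0.3 N and horizontal distance between vial and chuck below 0.003 m and angle between vial's own z axis and vertical below 0.08 rad), for 0.2 s.
2. the electrode is lifted by the gripper, its tip clear above the holder (height (world z) of electrode above 0.06 m and contact force between electrode and the fingers above 0.5 N), for 0.2 s.
At the end, for the whole second after the job is handed in: Sleeve above 1.1 rad, a jaw pressing on the upright vial, vial within 3 mm of the chuck axis; electrode held by the fingers, still, upright within 0.1 rad, tip 4 to 18 mm above the vial's rim and within 5 mm sideways of its centre, touching neither vial nor chuck (all of step 1 and horizontal distance between electrode and vial_mouth below 0.005 m and z of electrode in the frame of vial_mouth between 0.004 and 0.018 m and angle between electrode's own z axis and vertical below 0.1 rad and linear speed of electrode below 0.02 m/s and contact force between electrode and the fingers above 0.5 N and contact force between electrode and chuck below 0.1 N and contact force between electrode and vial below 0.1 N); the arm keeps its last pose, push and grip.
It fails at once if the electrode touches the vial (contact force between electrode and vial above 0.3 N).
It fails at once if a bystander is pushed more than 15 mm or tipped (distance of any of carton, bottle, white_vial from where it was at the start of the episode above 0.015 m or angle between any of carton, bottle, white_vial's own z axis and vertical above 0.3 rad).
It fails at once if the vial is taken or knocked out of the chuck (distance between vial_mouth and chuck above 0.108 m or angle between vial's own z axis and vertical above 0.4 rad).
It also fails if it takes over 72 s, if anything falls off the work surface, if the arm or the gripper's body presses on something with over 40 N, if the wrist force passes 120 N, or if a joint passes its speed limit or range.

## Robot

A 6-joint arm with a two-finger parallel gripper is mounted at the origin on a cart in front of the work surface, level with it; the furniture and walls round the work are solid. World frame = base frame: x ahead of the robot, y to its left, z up, the work surface at z = 0. Lengths are in m, angles in rad, forces in N, time in s.
With the tool pointing down it reaches from about 0.275 to 1 m from the base axis. Payload 8.4 kg.
Tool frame: the origin (TCP) lies midway between the tips of the shut fingers; the grasp point (between the pads) lies hold_point_z behind it (hold_point_z is the distance from the TCP to the grasp point, in m); z points along the fingers, y is the line along which they close (so a half turn about z gives the same grasp; the last joint's range is limited). The gripper opens to 85 mm and grips with 20 to 120 N. Pads are 22 mm wide; open, the fingers measure 114 mm over their backs; the gripper's body (76 mm by 85 mm) begins 54 mm behind the grasp point. The pads swing forward as they close: fully open they stand 13 mm farther back than shut.
Start: joints at [-1.322, 0.353, 1.633, -0, 1.155, -0.002], TCP at [0.155, -0.605, 0.231] pointing down, gripper open.
Joint ranges: [-2.63, 2.63], [-0.92, 2.1], [0.06, 2.66], [-1.3, 4.44], [0, 2.69], [-3.02, 3.02]. Speed limits (rad/s): [2.22, 2.22, 2.79, 3.14, 3.14, 3.14].

## Interface

Orientations are given as [roll, pitch, yaw] about the fixed x, y, z axes, in that order (R = Rz(yaw) Ry(pitch) Rx(roll)).
In Python, from bench import * gives the robot as it stands.
- The arm moves only by the tool apply_moves, never from a script. Its argument "motion" is a list of rows, each an object of numbers: "tx", "ty", "tz": the shift along the world's x, y, z in cm; "roll": the turn about the world's z in degrees; "gripper": the finger opening in cm, from 0 to 8.54. In form: [{"tx": .., "ty": .., "tz": .., "roll": .., "gripper": ..}, ...]. A call has 1 to 20 rows; each row shifts and turns the commanded pose from where the row before left it; what a row does not reach is not made up. A row lasts 1/8 s, in which the tool goes at most 62.5 mm and 10.7 degrees, less where a joint would pass 70% of its speed; a pose out of reach is approached as far as the arm can. A call is refused whole if a number of a shift passes 6.25 or a number of a turn 10.7, either way. A call with a gripper value outside its range is refused whole. The fingers move at their own pace and stop on an object; the grip force is fixed at half the most. Time passes only in rows, so rows that do not move let the fingers close. It gives the time, the measured TCP pose, the force, the opening and the grip force at its end, in the units of the state.
- get_state(): the state, without advancing time (a new reading comes with each control period).
- grab_frame(name): name is "scene" or "top" or "wrist"; returns (picture, depth): 420x560x3 uint8, red, green, blue; 420x560 float32, m along the optical axis (not along the pixel's ray), 0 where there is no reading.
- camera_model(name): a dict with "fx", "fy", "cx", "cy" (pixels), "rvec" (rotation vector, rad) and "tvec" (3), from world to camera coordinates, as OpenCV has them. Camera axes: x right, y down, z forward; pixel columns grow to the right and rows downward; lengths in m; the calibration is good to about 2 mm. The wrist camera is an equidistant fisheye: a pixel r from the principal point sees the ray r / f radians off the axis. A picture is of the moment at which its call begins: read the wrist's pose just before it. camera_model takes no time and is no camera call; for the wrist camera it gives the pose at the moment of the call.
- job_done(): hands the job in; it is judged then, once.
Trained networks look in the newest picture that a camera, given by its name, has taken for a name from the list of things; names that differ only in an ending like _2 or _b are one class to them, and where a whole thing is asked for, a point or a joint stands for the part that bears it (a point fixed in the world has none). Each returns a list of dicts, best first, with "p" (0 to 1); they miss things now and then, are a little off and sometimes report something else, mostly with a low value. They report only what shows in the picture. A call takes as long as a camera call. They do not tell look-alikes from the thing itself.
- masks_of(target, camera): "pixels" (420x560 bool, what is visible of it).
- landmark_of(target, camera): "position" ([x, y, z] in m, in world coordinates, good to about 4 mm: a listed point, or the origin of a listed thing).
The state is a dict: "t": time; "joint_pos": joint angles; "qvel": joint speeds; "effort": joint torques, N m; "position": TCP position; "orientation": TCP orientation; "contact_force": force on the tool from outside, world axes, zero at the start; "torque": the same for the moment, N m; "opening": finger opening in m; "grasp_force": force on a finger pad.
Only numpy, scipy, OpenCV 4.12 (cv2) and the standard library are available. Lean on these libraries where they do the work, as an engineer would, in place of code of your own. Each camera call takes 0.05 s, during which the arm holds its last target. There are 200 camera calls.

## Working session

There is one attempt and no reset: what is moved stays moved. The work goes in short steps, Python scripts to look and compute and a tool call to move; the robot and the scene stay as the last step left them, time stands still between calls to the robot, and variables do not carry over. Pictures are saved under pics/ and viewed, at most 10 in all, crops included, and the job is handed in when it is done.

Besides the shell and the picture viewer there is one more tool, called after ">>>" as name(argument=value, ...), one argument or row to a line, values as JSON. apply_moves: Moves the arm, as the interface text tells. Its arguments: {"type":"object","properties":{"motion":{"type":"array","items":{"type":"object","properties":{"tx":{"type":"number"},"ty":{"type":"number"},"tz":{"type":"number"},"roll":{"type":"number"},"gripper":{"type":"number"}}}}},"required":["motion"]}

```bash
mkdir -p pics; python3 - <<'E'
from bench import *
import cv2,numpy as np
s=get_state(); print({k:np.round(v,3) for k,v in s.items()})
ims=[]
for c in ("scene","top"):
    im,d=grab_frame(c); cv2.imwrite(f"pics/{c}0.png",im[:,:,::-1]); np.save(f"pics/{c}d.npy",d)
    m=camera_model(c); print(c,{k:np.round(v,3) for k,v in m.items()})
    for n in ("chuck","sleeve_grip","vial_mouth","holder","electrode","electrode_head","carton","bottle","white_vial","jaw_1"):
        print(c,n,[(round(float(r["p"]),2),np.round(r["position"],3)) for r in landmark_of(n,c)][:4])
print(get_state()["t"])
E
ls
```

```text
{'t': np.float64(0.0), 'joint_pos': array([-1.322,  0.354,  1.634, -0.   ,  1.155, -0.002]), 'qvel': array([ 0.002, -0.   ,  0.   , -0.002, -0.001, -0.   ]), 'effort': array([-2.0000e-03, -6.0526e+01, -3.4208e+01, -0.0000e+00,  9.0000e-03,
        0.0000e+00]), 'position': array([ 0.155, -0.605,  0.231]), 'orientation': array([-3.14 ,  0.   ,  0.251]), 'contact_force': array([-0.474,  0.536,  1.197]), 'torque': array([-0.076, -0.032,  0.015]), 'grasp_force': np.float64(0.0), 'opening': np.float64(0.086)}
scene {'fx': np.float64(458.65), 'fy': np.float64(458.65), 'cx': np.float64(277.163), 'cy': np.float64(205.845), 'rvec': array([ 2.228, -0.264,  0.097]), 'tvec': array([-0.563,  0.131,  1.269])}
scene chuck [(0.78, array([ 0.548, -0.206,  0.002])), (0.55, array([ 0.556, -0.374,  0.   ]))]
scene sleeve_grip [(0.75, array([ 0.548, -0.206,  0.047])), (0.49, array([ 0.554, -0.371,  0.046]))]
scene vial_mouth [(0.71, array([ 0.553, -0.205,  0.096]))]
scene holder [(0.66, array([ 0.536,  0.189, -0.001])), (0.57, array([ 0.554, -0.02 ,  0.004]))]
scene electrode [(0.52, array([0.535, 0.186,
[... 536 characters left out ...]
[ 2.136, -2.094,  0.215]), 'tvec': array([-0.065,  0.59 ,  0.947])}
top chuck [(0.88, array([ 0.557, -0.374,  0.001])), (0.68, array([ 0.551, -0.205, -0.003]))]
top sleeve_grip [(0.63, array([ 0.557, -0.373,  0.047])), (0.55, array([ 0.548, -0.201,  0.048])), (0.29, array([0.532, 0.188, 0.11 ]))]
top vial_mouth [(0.55, array([ 0.549, -0.201,  0.099]))]
top holder [(0.96, array([ 0.542,  0.19 , -0.001]))]
top electrode [(0.38, array([0.535, 0.192, 0.013]))]
top electrode_head [(0.51, array([0.536, 0.189, 0.11 ]))]
top carton [(0.63, array([ 0.558, -0.023,  0.003]))]
top bottle [(0.59, array([0.656, 0.036, 0.002]))]
top white_vial [(0.67, array([ 0.668, -0.19 ,  0.001]))]
top jaw_1 []
1.1
pics
```

```bash
cat > h.py <<'E'
import numpy as np,cv2
from bench import *
def cloud(c,d):
    m=camera_model(c);R=cv2.Rodrigues(np.array(m["rvec"]))[0];t=np.array(m["tvec"]).ravel()
    v,u=np.indices(d.shape)
    P=np.stack([(u-m["cx"])/m["fx"]*d,(v-m["cy"])/m["fy"]*d,d],-1)
    W=(P-t)@R
    W[d<=0]=np.nan
    return W
def circ(p):
    A=np.c_[2*p,np.ones(len(p))];x=np.linalg.lstsq(A,(p**2).sum(1),rcond=None)[0]
    return x[:2],np.sqrt(x[2]+x[:2]@x[:2])
E
python3 - <<'E'
from h import *
a=cv2.imread("pics/scene0.png");b=cv2.imread("pics/top0.png")
cv2.imwrite("pics/both.png",np.hstack([cv2.resize(a,(400,300)),cv2.resize(b,(400,300))]))
for c in("scene","top"):
    W=cloud(c,np.load(f"pics/{c}d.npy"))
    def sel(x,y,r,z0,z1):
        k=(np.hypot(W[...,0]-x,W[...,1]-y)<r)&(W[...,2]>z0)&(W[...,2]<z1); return W[k]
    for n,x,y,r,z0,z1 in (("rim",.55,-.203,.02,.092,.106),("face",.55,-.203,.03,.055,.063),("flange",.55,-.203,.07,.008,.0145),("head",.536,.189,.012,.118,.131),("plug",.536,.189,.012,.131,.145),("holdertop",.54,.19,.05,.05,.06),("carton",.555,-.022,.08,.08,.1)):
        p=sel(x,y,r,z0,z1)
        if len(p)>5: print(c,n,len(p),p.mean(0).round(4),p.min(0).round(3),p.max(0).round(3), [np.round(q,4) for q in circ(p[:,:2])])
E
```

```text
scene rim 63 [ 0.5469 -0.203   0.097 ] [ 0.533 -0.218  0.092] [ 0.561 -0.188  0.102] [array([ 0.547 , -0.2039]), np.float64(0.0129)]
scene face 151 [ 0.5465 -0.2139  0.0592] [ 0.521 -0.232  0.055] [ 0.575 -0.189  0.063] [array([ 0.5474, -0.2071]), np.float64(0.0211)]
scene flange 416 [ 0.5434 -0.2214  0.0119] [ 0.49  -0.263  0.008] [ 0.605 -0.167  0.014] [array([ 0.5464, -0.2074]), np.float64(0.0417)]
scene head 26 [0.5353 0.1861 0.1248] [0.527 0.182 0.118] [0.544 0.193 0.131] [array([0.5349, 0.1878]), np.float64(0.0065)]
scene plug 7 [0.5339 0.1867 0.1357] [0.531 0.18  0.131] [0.538 0.196 0.138] [array([0.5368, 0.1879]), np.float64(0.006)]
scene holdertop 230 [0.5339 0.1839 0.0556] [0.493 0.148 0.05 ] [0.575 0.231 0.06 ] [array([0.5343, 0.1876]), np.float64(0.0279)]
scene carton 210 [ 0.5546 -0.0252  0.0857] [ 0.509 -0.084  0.08 ] [0.593 0.036 0.093] [array([ 0.5488, -0.0245]), np.float64(0.0555)]
top rim 35 [ 0.5494 -0.2019  0.0974] [ 0.536 -0.216  0.092] [ 0.563 -0.189  0.102] [array([ 0.5491, -0.2027]), np.float64(0.0127)]
top face 224 [ 0.5466 -0.2009  0.0588] [ 0.523 -0.229  0.055] [ 0.576 -0.176  0.063] [array([ 0.549 , -0.2026]), np.float64(0.0212)]
top flange 614 [ 0.5461 -0.2002  0.0115] [ 0.494 -0.26   0.008] [ 0.607 -0.147  0.014] [array([ 0.5506, -0.2039]), np.float64(0.0434)]
top head 29 [0.5357 0.1869 0.1249] [0.529 0.181 0.119] [0.545 0.196 0.131] [array([0.5375, 0.1892]), np.float64(0.0073)]
top plug 16 [0.5371 0.1885 0.1346] [0.534 0.184 0.132] [0.541 0.194 0.137] [array([0.5371, 0.1885]), np.float64(0.0038)]
top holdertop 495 [0.5355 0.1868 0.0548] [0.495 0.148 0.05 ] [0.579 0.23  0.06 ] [array([0.5373, 0.1896]), np.float64(0.0268)]
top carton 159 [ 0.559  -0.0226  0.0869] [ 0.511 -0.082  0.08 ] [0.594 0.033 0.093] [array([ 0.5518, -0.0238]), np.float64(0.0509)]
```

View pics/scene0.png

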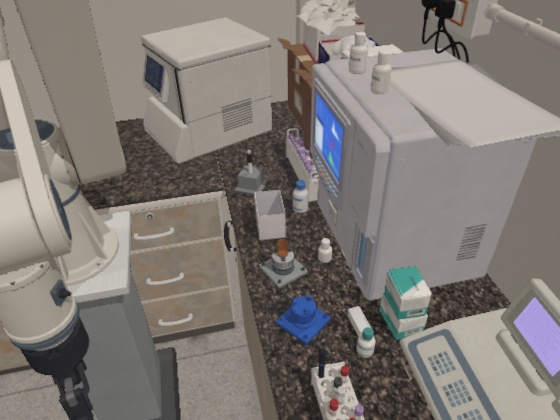

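View pics/top0.png

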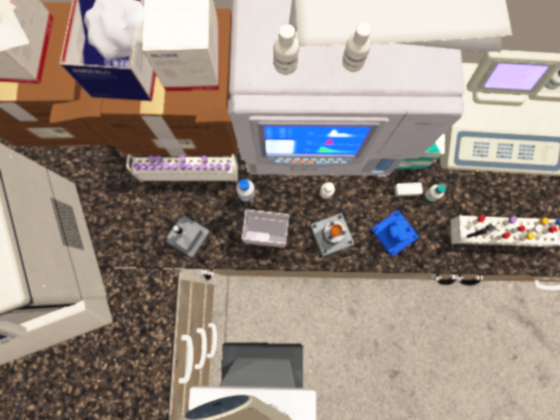

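The scene picture shows the real grey chuck with the amber vial at (283,258), the blue look-alike at (305,315), the electrode in its holder at (250,178) and the carton at (270,215). In the top view the chuck is at (333,233) and the holder at (187,235). Measured positions: chuck (0.548,-0.204), electrode (0.536,0.188). The heights and sizes agree with what was given.

```bash
python3 - <<'E'
import bench
print([n for n in dir(bench) if not n.startswith('__')])
print(getattr(bench,'hold_point_z',None))
E
```

```text
['IKError', 'camera_model', 'get_state', 'grab_frame', 'hold_point_z', 'job_done', 'landmark_of', 'masks_of']
0.0187
```

>>> apply_moves(
  motion=[
    {"tx": 5, "ty": 3, "tz": 2, "roll": 0, "gripper": 8.54},
    {"tx": 5, "ty": 4, "tz": 1},
    {"tx": 5, "ty": 4},
    {"tx": 4, "ty": 4},
  ],
)

```text
$.motion[1]: bad value
```

>>> apply_moves(
  motion=[
    {"tx": 2.6, "ty": 2.7, "tz": 0, "roll": 1, "gripper": 8.54},
    {"tx": 2.6, "ty": 2.7, "tz": 0, "roll": 1, "gripper": 8.54},
    {"tx": 2.6, "ty": 2.7, "tz": 0, "roll": 1, "gripper": 8.54},
    {"tx": 2.6, "ty": 2.7, "tz": 0, "roll": 1, "gripper": 8.54},
    {"tx": 2.6, "ty": 2.7, "tz": 0, "roll": 1, "gripper": 8.54},
    {"tx": 2.6, "ty": 2.7, "tz": 0, "roll": 1, "gripper": 8.54},
    {"tx": 2.6, "ty": 2.7, "tz": 0, "roll": 1, "gripper": 8.54},
    {"tx": 2.6, "ty": 2.7, "tz": 0, "roll": 1, "gripper": 8.54},
    {"tx": 2.6, "ty": 2.7, "tz": 0, "roll": 1, "gripper": 8.54},
    {"tx": 2.6, "ty": 2.7, "tz": 0, "roll": 1, "gripper": 8.54},
    {"tx": 2.6, "ty": 2.7, "tz": 0, "roll": 1, "gripper": 8.54},
    {"tx": 2.6, "ty": 2.7, "tz": 0, "roll": 1, "gripper": 8.54},
    {"tx": 2.6, "ty": 2.7, "tz": 0, "roll": 1, "gripper": 8.54},
    {"tx": 2.6, "ty": 2.7, "tz": 0, "roll": 1, "gripper": 8.54},
    {"tx": 2.6, "ty": 2.3, "tz": 0, "roll": 1, "gripper": 8.54},
    {"tx": 0, "ty": 0, "tz": 0, "roll": 0, "gripper": 8.54},
  ],
)

```text
t: 3.1
position: [0.5465, -0.203, 0.2312]
orientation: [3.141, -0.001, 0.515]
contact_force: [-0.0, 0.2, 0.4]
opening: 0.0853
grasp_force: 0.0
```

```bash
python3 - <<'E'
from h import *
s=get_state();print(s["joint_pos"].round(3))
m=camera_model("wrist");im,d=grab_frame("wrist");cv2.imwrite("pics/w1.png",im[:,:,::-1])
R=cv2.Rodrigues(np.array(m["rvec"]))[0];t=np.array(m["tvec"]).ravel();print("cam",(-R.T@t).round(3),R[2].round(3))
v,u=np.indices(d.shape);x=(u-m["cx"])/m["fx"];y=(v-m["cy"])/m["fy"];r=np.hypot(x,y)+1e-9
T=np.tan(r);P=np.stack([x/r*T*d,y/r*T*d,d],-1);W=(P-t)@R;W[(d<=0)|(r>1.4)]=np.nan
np.save("pics/w1W.npy",W)
for n,z0,z1,rr in(("rim",.094,.104,.02),("face",.056,.062,.035),("flange",.009,.014,.075)):
    k=(np.hypot(W[...,0]-.548,W[...,1]+.204)<rr)&(W[...,2]>z0)&(W[...,2]<z1);p=W[k]
    if len(p)>5: print(n,len(p),p.mean(0).round(4),p.min(0).round(3),p.max(0).round(3),circ(p[:,:2]))
for n in("sleeve_grip","vial_mouth","chuck","jaw_1"):
    print(n,[(round(float(q["p"]),2),np.round(q["position"],4)) for q in landmark_of(n,"wrist")][:3])
E
```

```text
[-0.358  0.288  1.726  0.     1.127  0.697]
cam [ 0.619 -0.161  0.374] [-0.285 -0.161 -0.945]
rim 266 [ 0.5484 -0.2028  0.0982] [ 0.535 -0.216  0.094] [ 0.562 -0.189  0.101] (array([ 0.54857674, -0.20244151]), np.float64(0.01272400449759943))
face 1193 [ 0.5549 -0.1997  0.0589] [ 0.521 -0.23   0.056] [ 0.577 -0.175  0.062] (array([ 0.55034198, -0.20188068]), np.float64(0.02065382936452616))
flange 3238 [ 0.5565 -0.198   0.0119] [ 0.491 -0.261  0.009] [ 0.607 -0.144  0.014] (array([ 0.54705798, -0.20366205]), np.float64(0.04365899158260853))
sleeve_grip [(0.61, array([ 0.5554, -0.3734,  0.0498]))]
vial_mouth [(0.92, array([ 0.5467, -0.2044,  0.0991]))]
chuck [(0.94, array([ 0.554 , -0.3756, -0.0032])), (0.56, array([ 0.5502, -0.2008,  0.002 ]))]
jaw_1 [(0.54, array([ 0.5514, -0.3722,  0.0591]))]
```

View pics/w1.png

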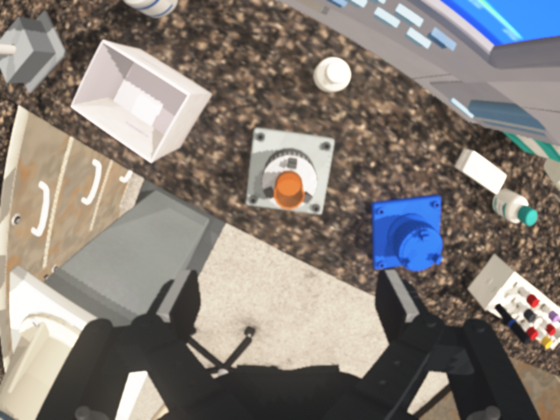

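The wrist picture shows the grey chuck with the vial at (290,185), the blue one at (410,235) and the carton at (140,100). The path below is clear. The rim and flange put the axis at (0.549,-0.203), so I descend there.

>>> apply_moves(
  motion=[
    {"tx": 0.25, "ty": 0, "tz": -2, "roll": 0, "gripper": 8.54},
    {"tx": 0, "ty": 0, "tz": -3, "roll": 0, "gripper": 8.54},
    {"tx": 0, "ty": 0, "tz": -3, "roll": 0, "gripper": 8.54},
    {"tx": 0, "ty": 0, "tz": -3, "roll": 0, "gripper": 8.54},
    {"tx": 0, "ty": 0, "tz": -2, "roll": 0, "gripper": 8.54},
    {"tx": 0, "ty": 0, "tz": -2, "roll": 0, "gripper": 8.54},
    {"tx": 0, "ty": 0, "tz": -2, "roll": 0, "gripper": 8.54},
    {"tx": 0, "ty": 0, "tz": -1, "roll": 0, "gripper": 8.54},
    {"tx": 0, "ty": 0, "tz": -1, "roll": 0, "gripper": 8.54},
    {"tx": 0, "ty": 0, "tz": -0.5, "roll": 0, "gripper": 8.54},
    {"tx": 0, "ty": 0, "tz": -0.4, "roll": 0, "gripper": 8.54},
    {"tx": 0, "ty": 0, "tz": 0, "roll": 0, "gripper": 8.54},
  ],
)

```text
t: 4.85
position: [0.5477, -0.2045, 0.0323]
orientation: [3.142, -0.0, 0.513]
contact_force: [-0.3, -0.6, -1.0]
opening: 0.0855
grasp_force: 0.0
```

>>> apply_moves(
  motion=[
    {"tx": 0, "ty": 0, "tz": 0, "roll": 0, "gripper": 5.9},
    {"tx": 0, "ty": 0, "tz": 0, "roll": 0, "gripper": 5.9},
    {"tx": 0, "ty": 0, "tz": 0, "roll": 0, "gripper": 5.9},
    {"tx": 0, "ty": 0, "tz": 0, "roll": 0, "gripper": 5.9},
    {"tx": 0, "ty": 0, "tz": 0, "roll": 0, "gripper": 5.9},
  ],
)

```text
t: 5.48
position: [0.5476, -0.2044, 0.0323]
orientation: [3.142, 0.0, 0.513]
contact_force: [0.2, 0.7, -0.1]
opening: 0.0592
grasp_force: 0.0
```

>>> apply_moves(
  motion=[
    {"tx": 0, "ty": 0, "tz": 0, "roll": 0, "gripper": 5.0},
    {"tx": 0, "ty": 0, "tz": 0, "roll": 0, "gripper": 5.0},
    {"tx": 0, "ty": 0, "tz": 0, "roll": 0, "gripper": 5.0},
    {"tx": 0, "ty": 0, "tz": 0, "roll": 0, "gripper": 5.0},
  ],
)

```text
t: 5.98
position: [0.5475, -0.2043, 0.0328]
orientation: [-3.141, -0.0, 0.512]
contact_force: [-2.1, 2.0, 7.2]
opening: 0.054
grasp_force: 62.1
```

>>> apply_moves(
  motion=[
    {"tx": 0, "ty": 0, "tz": 0, "roll": -5, "gripper": 5.0},
    {"tx": 0, "ty": 0, "tz": 0, "roll": -5, "gripper": 5.0},
    {"tx": 0, "ty": 0, "tz": 0, "roll": -5, "gripper": 5.0},
    {"tx": 0, "ty": 0, "tz": 0, "roll": -5, "gripper": 5.0},
  ],
)

```text
t: 6.48
position: [0.5473, -0.2036, 0.0328]
orientation: [-3.14, 0.001, 0.161]
contact_force: [-2.2, 5.5, 8.5]
opening: 0.0539
grasp_force: 62.4
```

```bash
python3 - <<'E'
from h import *
s=get_state();print({k:np.round(s[k],3) for k in("position","orientation","contact_force","torque","opening","grasp_force","effort")})
im,d=grab_frame("wrist");cv2.imwrite("pics/w2.png",im[:,:,::-1])
E
```

```text
{'position': array([ 0.547, -0.204,  0.033]), 'orientation': array([-3.14e+00,  1.00e-03,  1.61e-01]), 'contact_force': array([-2.249,  5.534,  8.49 ]), 'torque': array([1.06, 0.36, 0.2 ]), 'opening': np.float64(0.054), 'grasp_force': np.float64(62.364), 'effort': array([ -3.062, -58.479, -23.857,  -0.968,  -1.463,  -0.926])}
```

View pics/w2.png

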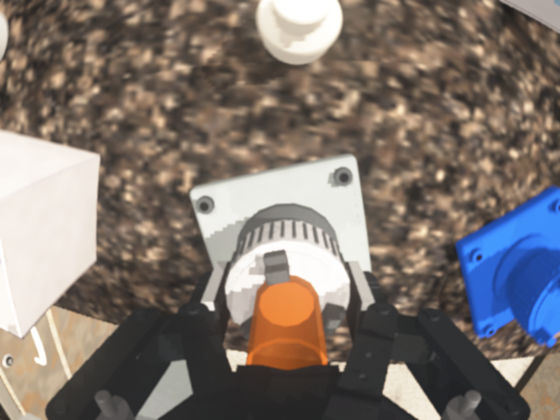

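The wrist picture shows both fingers across the sleeve at (220,290) and (355,290). The vial stands upright between them at (288,310). The moment of 0.2 N m matches the sleeve's friction, so it's turning and I continue.

>>> apply_moves(
  motion=[
    {"tx": 0, "ty": 0, "tz": 0, "roll": -5, "gripper": 5.0},
    {"tx": 0, "ty": 0, "tz": 0, "roll": -5, "gripper": 5.0},
    {"tx": 0, "ty": 0, "tz": 0, "roll": -5, "gripper": 5.0},
    {"tx": 0, "ty": 0, "tz": 0, "roll": -5, "gripper": 5.0},
    {"tx": 0, "ty": 0, "tz": 0, "roll": -5, "gripper": 5.0},
    {"tx": 0, "ty": 0, "tz": 0, "roll": -5, "gripper": 5.0},
    {"tx": 0, "ty": 0, "tz": 0, "roll": -3, "gripper": 5.0},
  ],
)

```text
t: 7.4
position: [0.5474, -0.2025, 0.0328]
orientation: [-3.14, 0.002, -0.415]
contact_force: [-1.2, 13.6, 9.7]
opening: 0.0542
grasp_force: 62.5
```

```bash
python3 -c "
from bench import *
s=get_state();print(s['torque'],s['contact_force'],s['joint_pos'])"
```

```text
[2.12031248 0.10363964 0.23080253] [-1.23973374 13.61934607  9.72634386] [-0.35817747  0.54435586  1.85740587  0.00313445  0.7414935   1.62526481]
```

>>> apply_moves(
  motion=[
    {"tx": 0, "ty": 0.1, "tz": 0, "roll": -3, "gripper": 5.0},
    {"tx": 0, "ty": 0.05, "tz": 0, "roll": -3, "gripper": 5.0},
    {"tx": 0, "ty": 0, "tz": 0, "roll": -2, "gripper": 5.0},
    {"tx": 0, "ty": 0, "tz": 0, "roll": 0, "gripper": 5.0},
  ],
)

```text
t: 7.9
position: [0.5476, -0.2022, 0.0328]
orientation: [-3.141, 0.001, -0.552]
contact_force: [-1.7, 6.0, 7.6]
opening: 0.0544
grasp_force: 62.2
```

```bash
python3 -c "
from bench import *
s=get_state();print(s['torque'],s['contact_force'],s['orientation'])"
```

```text
[0.94706865 0.12805555 0.28168119] [-1.74175899  5.95617118  7.57758141] [-3.14094823e+00  6.85165220e-04 -5.52181825e-01]
```

>>> apply_moves(
  motion=[
    {"tx": 0, "ty": 0, "tz": 0, "roll": -3, "gripper": 5.0},
    {"tx": 0, "ty": 0, "tz": 0, "roll": -3, "gripper": 5.0},
    {"tx": 0, "ty": 0, "tz": 0, "roll": 0, "gripper": 5.0},
  ],
)

```text
t: 8.28
position: [0.5488, -0.2029, 0.0328]
orientation: [-3.141, -0.002, -0.656]
contact_force: [4.2, 2.5, 2.1]
opening: 0.0543
grasp_force: 64.8
```

```bash
python3 -c "
from bench import *
s=get_state();print(s['torque'],s['contact_force'],s['orientation'])"
```

```text
[ 0.36794993 -0.61523088  0.2680342 ] [4.15051748 2.53136811 2.14063471] [-3.14063580e+00 -1.93520262e-03 -6.56088530e-01]
```

>>> apply_moves(
  motion=[
    {"tx": 0, "ty": 0, "tz": 0, "roll": -3, "gripper": 5.0},
    {"tx": 0, "ty": 0, "tz": 0, "roll": -3, "gripper": 5.0},
    {"tx": 0, "ty": 0, "tz": 0, "roll": 0, "gripper": 5.0},
  ],
)

```text
t: 8.65
position: [0.5499, -0.2039, 0.0329]
orientation: [-3.14, -0.004, -0.76]
contact_force: [8.0, -2.5, -1.8]
opening: 0.0543
grasp_force: 65.7
```

```bash
python3 -c "
from bench import *
s=get_state();print(s['torque'],s['contact_force'],s['orientation'])
im,d=grab_frame('wrist')
import cv2;cv2.imwrite('pics/w3.png',im[:,:,::-1])"
```

```text
[-0.28726486 -1.00888883  0.52920838] [ 8.03851515 -2.51874288 -1.78850833] [-3.14002017 -0.00443407 -0.76005336]
```

View pics/w3.png

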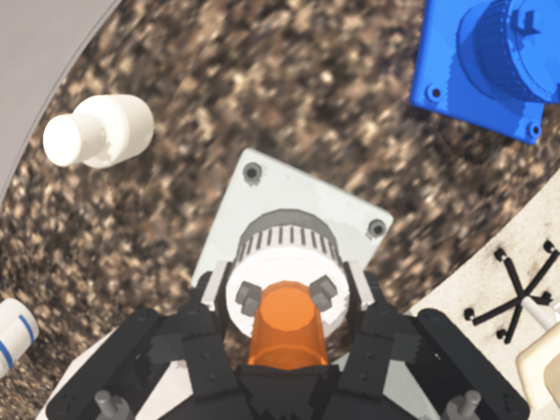

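The wrist picture shows the jaws at (245,295) and (322,290) right up against the vial, which is still upright at (288,310). The moment has risen to 0.53 N m, so I push on to make sure of the stop.

>>> apply_moves(
  motion=[
    {"tx": 0, "ty": 0, "tz": 0, "roll": -3, "gripper": 5.0},
    {"tx": 0, "ty": 0, "tz": 0, "roll": -3, "gripper": 5.0},
    {"tx": 0, "ty": 0, "tz": 0, "roll": 0, "gripper": 5.0},
  ],
)

```text
t: 9.07
position: [0.5486, -0.2025, 0.0328]
orientation: [-3.14, -0.001, -0.865]
contact_force: [3.5, 5.6, 4.0]
opening: 0.0543
grasp_force: 66.4
```

```bash
python3 -c "
from bench import *
s=get_state();print(s['torque'],s['contact_force'],s['orientation'])"
```

```text
[ 0.92353139 -0.64466851  0.78245515] [3.50471201 5.61379289 3.97090542] [-3.14029914e+00 -8.63438913e-04 -8.64784809e-01]
```

>>> apply_moves(
  motion=[
    {"tx": 0, "ty": 0, "tz": 0, "roll": -3, "gripper": 5.0},
    {"tx": 0, "ty": 0, "tz": 0, "roll": -3, "gripper": 5.0},
    {"tx": 0, "ty": 0, "tz": 0, "roll": 0, "gripper": 5.0},
  ],
)

```text
t: 9.45
position: [0.5482, -0.2019, 0.0326]
orientation: [-3.14, 0.0, -0.97]
contact_force: [3.5, 8.6, 3.5]
opening: 0.0539
grasp_force: 66.7
```

```bash
python3 -c "
from bench import *
s=get_state();print(s['torque'],s['contact_force'],s['orientation'])"
```

```text
[ 1.21998326 -0.54429586  0.52312684] [3.53986003 8.5841105  3.53962519] [-3.14028116e+00  3.44214944e-04 -9.70099074e-01]
```

>>> apply_moves(
  motion=[
    {"tx": 0, "ty": 0.05, "tz": 0, "roll": 0, "gripper": 6.6},
    {"tx": 0, "ty": 0, "tz": 0, "roll": 0, "gripper": 6.6},
    {"tx": 0, "ty": 0, "tz": -0.2, "roll": 5, "gripper": 6.6},
    {"tx": 0, "ty": 0, "tz": 0, "roll": 10, "gripper": 6.6},
    {"tx": 0, "ty": 0, "tz": 0, "roll": 10, "gripper": 6.6},
    {"tx": 0, "ty": 0, "tz": 0, "roll": 10, "gripper": 6.6},
    {"tx": 0, "ty": 0, "tz": 0, "roll": 5, "gripper": 6.6},
    {"tx": 0, "ty": 0, "tz": 0, "roll": 0, "gripper": 6.6},
  ],
)

```text
t: 10.45
position: [0.5473, -0.2026, 0.0301]
orientation: [3.142, 0.001, -0.274]
contact_force: [0.0, -0.2, 0.4]
opening: 0.0659
grasp_force: 0.0
```

>>> apply_moves(
  motion=[
    {"tx": 0, "ty": 0, "tz": 0, "roll": 0, "gripper": 5.0},
    {"tx": 0, "ty": 0, "tz": 0, "roll": 0, "gripper": 5.0},
    {"tx": 0, "ty": 0, "tz": 0, "roll": 0, "gripper": 5.0},
    {"tx": 0, "ty": 0, "tz": 0, "roll": 0, "gripper": 5.0},
    {"tx": 0, "ty": 0, "tz": 0, "roll": -2, "gripper": 5.0},
    {"tx": 0, "ty": 0, "tz": 0, "roll": -2, "gripper": 5.0},
    {"tx": 0, "ty": 0, "tz": 0, "roll": 0, "gripper": 5.0},
  ],
)

```text
t: 11.32
position: [0.5488, -0.203, 0.0307]
orientation: [3.141, -0.003, -0.342]
contact_force: [3.2, -2.3, 1.5]
opening: 0.0544
grasp_force: 65.7
```

```bash
python3 -c "
from bench import *
s=get_state();print(s['torque'],s['contact_force'],s['orientation'])"
```

```text
[-0.54783322 -0.74333192  1.28757684] [ 3.22395653 -2.33914718  1.51267416] [ 3.14105920e+00 -2.54221076e-03 -3.42435817e-01]
```

The moment reaches 1.29 N m within 4° of the new grip, so the sleeve is at its stop. I give it one more push, then let go and rise.

>>> apply_moves(
  motion=[
    {"tx": 0, "ty": 0, "tz": 0, "roll": -2, "gripper": 5.0},
    {"tx": 0, "ty": 0, "tz": 0, "roll": -2, "gripper": 5.0},
    {"tx": 0, "ty": 0, "tz": 0, "roll": 0, "gripper": 5.0},
    {"tx": 0, "ty": 0, "tz": 0, "roll": 0, "gripper": 5.0},
  ],
)

```text
t: 11.82
position: [0.5507, -0.2038, 0.0308]
orientation: [-3.141, -0.006, -0.414]
contact_force: [10.4, -4.8, -5.5]
opening: 0.0545
grasp_force: 66.1
```

```bash
python3 -c "
from bench import *
s=get_state();print(s['torque'],s['contact_force'],s['orientation'])"
```

```text
[-0.92665995 -1.82094301  0.95868487] [10.38803976 -4.76312116 -5.50329127] [-3.14130485 -0.00649973 -0.41365772]
```

>>> apply_moves(
  motion=[
    {"tx": 0, "ty": 0, "tz": 0, "roll": 0, "gripper": 8.54},
    {"tx": 0, "ty": 0, "tz": 0, "roll": 0, "gripper": 8.54},
    {"tx": 0, "ty": 0, "tz": 0, "roll": 0, "gripper": 8.54},
    {"tx": 0, "ty": 0, "tz": 1, "roll": 0, "gripper": 8.54},
    {"tx": 0, "ty": 0, "tz": 2, "roll": 0, "gripper": 8.54},
    {"tx": 0, "ty": 0, "tz": 3, "roll": 0, "gripper": 8.54},
    {"tx": 0, "ty": 0, "tz": 4, "roll": 0, "gripper": 8.54},
    {"tx": 0, "ty": 0, "tz": 5, "roll": 0, "gripper": 8.54},
    {"tx": 0, "ty": 0, "tz": 5, "roll": 0, "gripper": 8.54},
    {"tx": 0, "ty": 0, "tz": 0, "roll": 0, "gripper": 8.54},
  ],
)

```text
t: 13.08
position: [0.5499, -0.2032, 0.2354]
orientation: [-3.141, -0.008, -0.413]
contact_force: [-0.1, 0.8, -0.4]
opening: 0.0852
grasp_force: 0.0
```

```bash
cat >> h.py <<'E'
def wcloud():
    m=camera_model("wrist");im,d=grab_frame("wrist")
    R=cv2.Rodrigues(np.array(m["rvec"]))[0];t=np.array(m["tvec"]).ravel()
    v,u=np.indices(d.shape);x=(u-m["cx"])/m["fx"];y=(v-m["cy"])/m["fy"];r=np.hypot(x,y)+1e-9
    T=np.tan(r);W=(np.stack([x/r*T*d,y/r*T*d,d],-1)-t)@R;W[(d<=0)|(r>1.4)]=np.nan
    return im,W
def fit(W,x,y,bands):
    for n,z0,z1,rr in bands:
        k=(np.hypot(W[...,0]-x,W[...,1]-y)<rr)&(W[...,2]>z0)&(W[...,2]<z1);p=W[k]
        if len(p)>5:
            c,r=circ(p[:,:2]); print(n,len(p),"mean",p.mean(0).round(4),"mid",((p.min(0)+p.max(0))/2).round(4),"fit",c.round(4),r.round(4))
def lms(names,c):
    for n in names: print(c,n,[(round(float(q["p"]),2),np.round(q["position"],4)) for q in landmark_of(n,c)][:3])
E
python3 - <<'E'
from h import *
B=(("rim",.093,.105,.02),("flange",.009,.014,.075))
im,W=wcloud();fit(W,.548,-.203,B);lms(("vial_mouth","vial","sleeve_grip"),"wrist")
for c in("scene","top"):
    a,d=grab_frame(c);fit(cloud(c,d),.548,-.203,B);lms(("vial_mouth","vial"),c)
cv2.imwrite("pics/w4.png",im[:,:,::-1])
E
```

```text
rim 275 mean [ 0.5484 -0.2031  0.0979] mid [ 0.5484 -0.2032  0.097 ] fit [ 0.5485 -0.2031] 0.0127
flange 3145 mean [ 0.5571 -0.207   0.0119] mid [ 0.5486 -0.2027  0.0115] fit [ 0.547  -0.2026] 0.0435
wrist vial_mouth [(0.91, array([ 0.5458, -0.2051,  0.0983]))]
wrist vial [(0.73, array([ 0.5447, -0.201 ,  0.0607]))]
wrist sleeve_grip []
rim 61 mean [ 0.5471 -0.2048  0.0971] mid [ 0.5472 -0.2024  0.0974] fit [ 0.5471 -0.204 ] 0.0131
flange 386 mean [ 0.5442 -0.2193  0.012 ] mid [ 0.5475 -0.214   0.0116] fit [ 0.5465 -0.206 ] 0.0421
scene vial_mouth [(0.68, array([ 0.5486, -0.2015,  0.0996]))]
scene vial [(0.48, array([ 0.5465, -0.2017,  0.0598]))]
flange 150 mean [ 0.5573 -0.1949  0.0115] mid [ 0.5583 -0.2032  0.0115] fit [ 0.5507 -0.2022] 0.0451
top vial_mouth []
top vial []
```

View pics/w4.png

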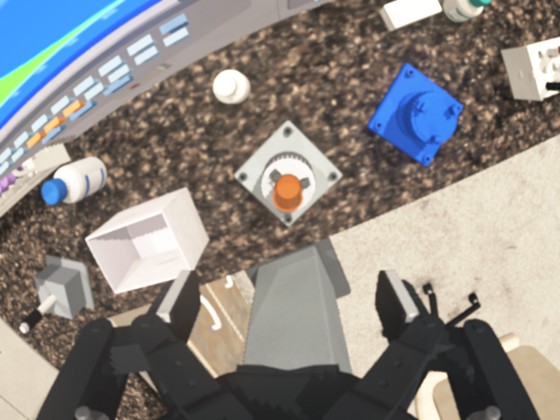

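>>> apply_moves(
  motion=[
    {"tx": 0, "ty": 3, "tz": 0, "roll": 2, "gripper": 8.54},
    {"tx": 0, "ty": 4, "tz": 0, "roll": 2, "gripper": 8.54},
    {"tx": 0, "ty": 4, "tz": 0, "roll": 2, "gripper": 8.54},
    {"tx": 0, "ty": 4, "tz": 0, "roll": 2, "gripper": 8.54},
    {"tx": 0, "ty": 4, "tz": 0, "roll": 2, "gripper": 8.54},
    {"tx": 0, "ty": 4, "tz": 0, "roll": 2, "gripper": 8.54},
    {"tx": 0, "ty": 4, "tz": 0, "roll": 2, "gripper": 8.54},
    {"tx": -0.4, "ty": 4, "tz": 0, "roll": 2, "gripper": 8.54},
    {"tx": -0.5, "ty": 4, "tz": 0, "roll": 2, "gripper": 8.54},
    {"tx": -0.4, "ty": 4, "tz": 0, "roll": 2, "gripper": 8.54},
    {"tx": 0, "ty": 0, "tz": 0, "roll": 0, "gripper": 8.54},
  ],
)

```text
t: 14.95
position: [0.5342, 0.1898, 0.23]
orientation: [-3.141, 0.0, -0.06]
contact_force: [-0.1, 0.4, -0.3]
opening: 0.0853
grasp_force: 0.0
```

The wrist picture shows the vial standing upright in the closed jaws at (288,190). The carton (150,240), bottle (75,185) and white vial (230,88) haven't moved. Next I check the electrode from above it.

```bash
python3 - <<'E'
from h import *
B=(("plug",.132,.14,.012),("head",.12,.1295,.013),("low",.095,.12,.014),("holder",.05,.06,.06),("shaft",.062,.09,.012))
im,W=wcloud();fit(W,.536,.188,B);lms(("electrode_head","electrode","holder"),"wrist")
for c in("scene","top"):
    lms(("electrode_head",),c)
print(get_state()["position"])
E
```

```text
plug 152 mean [0.5356 0.1924 0.1345] mid [0.5353 0.1922 0.1343] fit [0.5355 0.1925] 0.0039
head 192 mean [0.5389 0.1919 0.1247] mid [0.5358 0.1922 0.1248] fit [0.5354 0.1923] 0.0075
low 148 mean [0.5421 0.1906 0.1082] mid [0.5405 0.1913 0.1074] fit [0.5353 0.1919] 0.0086
holder 3051 mean [0.5399 0.189  0.055 ] mid [0.5359 0.1899 0.055 ] fit [0.5357 0.1897] 0.0264
shaft 66 mean [0.5401 0.1902 0.0734] mid [0.5389 0.1906 0.0737] fit [0.5355 0.1911] 0.0057
wrist electrode_head [(0.74, array([0.5406, 0.1894, 0.1143]))]
wrist electrode [(0.69, array([0.5405, 0.1905, 0.0057]))]
wrist holder [(0.76, array([0.5368, 0.1918, 0.0062]))]
scene electrode_head [(0.5, array([0.5362, 0.1909, 0.1148]))]
top electrode_head [(0.39, array([0.5354, 0.193 , 0.1081]))]
[0.53474003 0.1865803  0.23019484]
```

```bash
python3 - <<'E'
from h import *
for i in range(3):
    print(get_state()["position"].round(4),get_state()["qvel"].round(3)); im,W=wcloud();fit(W,.536,.19,(("head",.12,.1295,.013),("shaft",.062,.09,.012)))
E
```

```text
[0.5347 0.1866 0.2302] [ 0.    -0.001  0.     0.002 -0.001 -0.   ]
head 185 mean [0.5387 0.1916 0.1248] mid [0.5354 0.1923 0.1247] fit [0.5352 0.1923] 0.0076
shaft 68 mean [0.54   0.1899 0.0734] mid [0.5382 0.1903 0.0737] fit [0.5354 0.191 ] 0.0058
[0.5348 0.1867 0.2302] [ 0.002 -0.001  0.     0.     0.     0.   ]
head 185 mean [0.5389 0.1917 0.1248] mid [0.5359 0.1923 0.1251] fit [0.5353 0.1922] 0.0075
shaft 68 mean [0.54   0.1899 0.073 ] mid [0.5386 0.1904 0.0736] fit [0.5354 0.191 ] 0.0058
[0.5348 0.1868 0.2303] [ 0.004 -0.    -0.001 -0.002  0.001  0.   ]
head 188 mean [0.5387 0.1917 0.1248] mid [0.5358 0.1924 0.1248] fit [0.5353 0.1922] 0.0075
shaft 69 mean [0.54   0.19   0.0731] mid [0.5385 0.1905 0.0739] fit [0.5354 0.191 ] 0.0058
```

>>> apply_moves(
  motion=[
    {"tx": 0.05, "ty": 0.35, "tz": -2, "roll": 0, "gripper": 8.54},
    {"tx": 0, "ty": 0, "tz": -3, "roll": 0, "gripper": 8.54},
    {"tx": 0, "ty": 0, "tz": -3, "roll": 0, "gripper": 7},
    {"tx": 0, "ty": 0, "tz": -3, "roll": 0, "gripper": 5},
    {"tx": 0, "ty": 0, "tz": -2, "roll": 0, "gripper": 4},
    {"tx": 0, "ty": 0, "tz": -1, "roll": 0, "gripper": 4},
    {"tx": 0, "ty": 0, "tz": 0, "roll": 0, "gripper": 3},
    {"tx": 0, "ty": 0, "tz": 0, "roll": 0, "gripper": 2.4},
    {"tx": 0, "ty": 0, "tz": 0, "roll": 0, "gripper": 2.4},
    {"tx": 0, "ty": 0, "tz": 0, "roll": 0, "gripper": 2.4},
    {"tx": 0, "ty": 0, "tz": 0, "roll": 0, "gripper": 2.4},
  ],
)

```text
t: 16.77
position: [0.5352, 0.1911, 0.0906]
orientation: [-3.141, -0.0, -0.063]
contact_force: [0.3, 0.7, 0.2]
opening: 0.0243
grasp_force: 0.0
```

```bash
python3 - <<'E'
from h import *
im,W=wcloud();cv2.imwrite("pics/w5.png",im[120:,80:480,::-1]);print(get_state()["position"].round(4),get_state()["contact_force"].round(2),get_state()["opening"])
fit(W,.5355,.19,(("plug",.132,.14,.012),))
E
```

```text
[0.5352 0.1911 0.0905] [ 1.05 -0.33 -0.59] 0.024467297161240905
plug 548 mean [0.5361 0.1926 0.1345] mid [0.5353 0.1927 0.1343] fit [0.5357 0.1926] 0.004
```

View pics/w5.png

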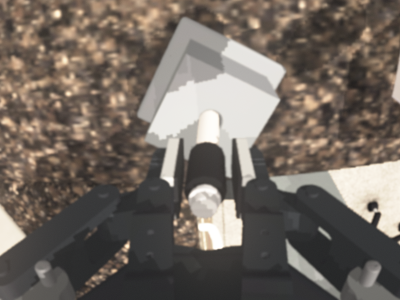

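The crop shows the black head at (208,170) midway between the pads at (178,165) and (237,165), so I close and read the force.

>>> apply_moves(
  motion=[
    {"tx": 0, "ty": 0, "tz": 0, "roll": 0, "gripper": 1.2},
    {"tx": 0, "ty": 0, "tz": 0, "roll": 0, "gripper": 1.2},
    {"tx": 0, "ty": 0, "tz": 0, "roll": 0, "gripper": 1.2},
    {"tx": 0, "ty": 0, "tz": 0, "roll": 0, "gripper": 1.2},
    {"tx": 0, "ty": 0, "tz": 0, "roll": 0, "gripper": 1.2},
  ],
)

```text
t: 17.45
position: [0.5352, 0.191, 0.0904]
orientation: [-3.142, -0.0, -0.063]
contact_force: [-0.4, -0.8, 3.4]
opening: 0.0162
grasp_force: 58.4
```

>>> apply_moves(
  motion=[
    {"tx": 0, "ty": 0, "tz": 0.5, "roll": 0, "gripper": 1.2},
    {"tx": 0, "ty": 0, "tz": 1, "roll": 0, "gripper": 1.2},
    {"tx": 0, "ty": 0, "tz": 1, "roll": 0, "gripper": 1.2},
    {"tx": 0, "ty": 0, "tz": 1, "roll": 0, "gripper": 1.2},
    {"tx": 0, "ty": 0, "tz": 1, "roll": 0, "gripper": 1.2},
    {"tx": 0, "ty": 0, "tz": 1, "roll": 0, "gripper": 1.2},
    {"tx": 0, "ty": 0, "tz": 1.5, "roll": 0, "gripper": 1.2},
    {"tx": 0, "ty": 0, "tz": 2, "roll": 0, "gripper": 1.2},
    {"tx": 0, "ty": 0, "tz": 2, "roll": 0, "gripper": 1.2},
    {"tx": 0, "ty": 0, "tz": 2, "roll": 0, "gripper": 1.2},
    {"tx": 0, "ty": 0, "tz": 2, "roll": 0, "gripper": 1.2},
    {"tx": 0, "ty": 0, "tz": 1, "roll": 0, "gripper": 1.2},
    {"tx": 0, "ty": 0, "tz": 0, "roll": 0, "gripper": 1.2},
    {"tx": 0, "ty": 0, "tz": 0, "roll": 0, "gripper": 1.2},
  ],
)

```text
t: 19.2
position: [0.5347, 0.1909, 0.2496]
orientation: [3.141, 0.001, -0.063]
contact_force: [-0.7, 0.3, -0.6]
opening: 0.0162
grasp_force: 58.4
```

```bash
cat >> h.py <<'E'
def axis(c,zoff):
    s=get_state();p=s["position"]
    W=wcloud()[1] if c=="wrist" else cloud(c,grab_frame(c)[1])
    k=(np.hypot(W[...,0]-p[0],W[...,1]-p[1])<.02)&(W[...,2]>p[2]-.09)&(W[...,2]<p[2]-.004)
    q=W[k]
    if len(q)<10: print(c,"few",len(q));return
    print(c,len(q),"zmin",q[:,2].min().round(4))
    for a,b in((-.085,-.06),(-.06,-.035),(-.035,-.015)):
        z=q[:,2]-p[2];t=q[(z>a)&(z<b)]
        if len(t)>8: cc,r=circ(t[:,:2]);print("  ",a,b,len(t),"fit-tcp",((cc-p[:2])*1000).round(1),"r",(r*1000).round(1),"mean-tcp",((t.mean(0)-p)*1000).round(1))
E
python3 - <<'E'
from h import *
print(get_state()["position"].round(4),get_state()["orientation"].round(3),get_state()["grasp_force"])
for c in("wrist","scene","top"): axis(c,0)
lms(("electrode","electrode_head"),"scene");lms(("electrode",),"wrist")
cv2.imwrite("pics/s5.png",cv2.resize(grab_frame("scene")[0][60:340,140:420,::-1],(560,560)))
E
```

```text
[0.5347 0.1909 0.2496] [ 3.141e+00  1.000e-03 -6.300e-02] 58.438507318496704
wrist 922 zmin 0.174
   -0.085 -0.06 120 fit-tcp [ 0.8 -0.5] r 5.8 mean-tcp [  5.3  -0.9 -67.8]
   -0.06 -0.035 290 fit-tcp [ 0.7 -0.4] r 5.7 mean-tcp [  5.1  -0.7 -47.3]
   -0.035 -0.015 302 fit-tcp [ 0.5 -0.2] r 5.7 mean-tcp [  4.9  -0.6 -24.4]
scene 87 zmin 0.1705
   -0.085 -0.06 21 fit-tcp [-1.3 -4. ] r 4.2 mean-tcp [ -1.4  -4.2 -68.5]
   -0.06 -0.035 30 fit-tcp [-0.2 -5. ] r 4.8 mean-tcp [ -0.2  -5.6 -46.1]
   -0.035 -0.015 22 fit-tcp [-2.  -3.6] r 4.7 mean-tcp [ -2.4  -4.9 -24.5]
top 27 zmin 0.1739
   -0.085 -0.06 9 fit-tcp [ 1.7 -1.3] r 5.5 mean-tcp [ -1.3  -4.6 -68.3]
   -0.06 -0.035 16 fit-tcp [ 1.7 -1.6] r 5.5 mean-tcp [ -1.2  -4.7 -50.2]
scene electrode [(0.55, array([0.5374, 0.1857, 0.1666]))]
scene electrode_head [(0.43, array([0.5349, 0.1893, 0.2741])), (0.22, array([ 0.5473, -0.2022,  0.0989]))]
wrist electrode [(0.69, array([0.5379, 0.1914, 0.1661]))]
```

View pics/s5.png

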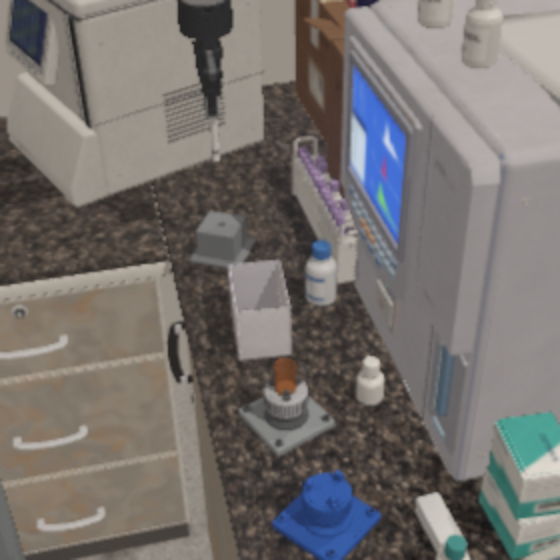

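The scene crop shows the electrode hanging upright with its tip at (215,158), clear above the holder at (220,238). Tip and grip line agree within 1 mm. I now carry it across at this height.

>>> apply_moves(
  motion=[
    {"tx": 0, "ty": -1, "tz": 0, "roll": 0, "gripper": 1.2},
    {"tx": 0, "ty": -2, "tz": 0, "roll": 0, "gripper": 1.2},
    {"tx": 0.2, "ty": -3, "tz": 0, "roll": 0, "gripper": 1.2},
    {"tx": 0.2, "ty": -3, "tz": 0, "roll": 0, "gripper": 1.2},
    {"tx": 0.2, "ty": -3, "tz": 0, "roll": 0, "gripper": 1.2},
    {"tx": 0.2, "ty": -3, "tz": 0, "roll": 0, "gripper": 1.2},
    {"tx": 0.2, "ty": -3, "tz": 0, "roll": 0, "gripper": 1.2},
    {"tx": 0.1, "ty": -3, "tz": 0, "roll": 0, "gripper": 1.2},
    {"tx": 0.1, "ty": -3, "tz": 0, "roll": 0, "gripper": 1.2},
    {"tx": 0.1, "ty": -3, "tz": 0, "roll": 0, "gripper": 1.2},
    {"tx": 0, "ty": -3, "tz": 0, "roll": 0, "gripper": 1.2},
    {"tx": 0, "ty": -3, "tz": 0, "roll": 0, "gripper": 1.2},
    {"tx": 0, "ty": -3, "tz": 0, "roll": 0, "gripper": 1.2},
    {"tx": 0, "ty": -2, "tz": 0, "roll": 0, "gripper": 1.2},
    {"tx": 0, "ty": -1, "tz": 0, "roll": 0, "gripper": 1.2},
    {"tx": 0, "ty": -0.4, "tz": 0, "roll": 0, "gripper": 1.2},
    {"tx": 0, "ty": 0, "tz": 0, "roll": 0, "gripper": 1.2},
    {"tx": 0, "ty": 0, "tz": 0, "roll": 0, "gripper": 1.2},
  ],
)

```text
t: 21.8
position: [0.5481, -0.2022, 0.2503]
orientation: [-3.141, 0.0, -0.063]
contact_force: [0.1, 1.2, -0.7]
opening: 0.0164
grasp_force: 58.5
```

```bash
cat > m.py <<'E'
from h import *
s=get_state();print(s["position"].round(4),s["orientation"].round(3),s["grasp_force"])
im,W=wcloud();fit(W,.548,-.203,(("rim",.093,.1035,.02),("side",.075,.093,.02)))
axis("wrist",0)
a,d=grab_frame("scene");fit(cloud("scene",d),.548,-.203,(("rimS",.093,.1035,.02),))
lms(("vial_mouth","electrode"),"wrist");lms(("vial_mouth","electrode"),"scene")
E
python3 m.py
```

```text
[ 0.5481 -0.2022  0.2503] [-3.141  0.    -0.063] 58.488993644714355
rim 248 mean [ 0.5484 -0.2026  0.0979] mid [ 0.5485 -0.2026  0.0967] fit [ 0.5486 -0.2028] 0.0127
side 245 mean [ 0.5481 -0.203   0.0843] mid [ 0.5491 -0.2031  0.084 ] fit [ 0.5493 -0.2029] 0.0127
wrist 921 zmin 0.1742
   -0.085 -0.06 120 fit-tcp [ 0.9 -0.5] r 5.8 mean-tcp [  5.5  -0.9 -67.7]
   -0.06 -0.035 290 fit-tcp [ 0.8 -0.4] r 5.7 mean-tcp [  5.2  -0.7 -47.2]
   -0.035 -0.015 296 fit-tcp [ 0.6 -0.2] r 5.7 mean-tcp [  4.9  -0.6 -24.6]
rimS 55 mean [ 0.5468 -0.2034  0.0974] mid [ 0.5475 -0.2037  0.0979] fit [ 0.5474 -0.2037] 0.0132
wrist vial_mouth [(0.78, array([ 0.5427, -0.2055,  0.098 ]))]
wrist electrode [(0.79, array([ 0.5511, -0.2007,  0.1684]))]
scene vial_mouth [(0.67, array([ 0.5493, -0.2024,  0.0972]))]
scene electrode [(0.52, array([ 0.5535, -0.2033,  0.1681]))]
```

>>> apply_moves(
  motion=[
    {"tx": -0.05, "ty": 0, "tz": -1, "roll": 0, "gripper": 1.2},
    {"tx": 0, "ty": 0, "tz": -1, "roll": 0, "gripper": 1.2},
    {"tx": 0, "ty": 0, "tz": -1, "roll": 0, "gripper": 1.2},
    {"tx": 0, "ty": 0, "tz": -1, "roll": 0, "gripper": 1.2},
    {"tx": 0, "ty": 0, "tz": -0.8, "roll": 0, "gripper": 1.2},
    {"tx": 0, "ty": 0, "tz": -0.5, "roll": 0, "gripper": 1.2},
    {"tx": 0, "ty": 0, "tz": -0.4, "roll": 0, "gripper": 1.2},
    {"tx": 0, "ty": 0, "tz": -0.2, "roll": 0, "gripper": 1.2},
    {"tx": 0, "ty": 0, "tz": 0, "roll": 0, "gripper": 1.2},
    {"tx": 0, "ty": 0, "tz": 0, "roll": 0, "gripper": 1.2},
    {"tx": 0, "ty": 0, "tz": 0, "roll": 0, "gripper": 1.2},
    {"tx": 0, "ty": 0, "tz": 0, "roll": 0, "gripper": 1.2},
  ],
)

```text
t: 23.65
position: [0.5477, -0.203, 0.1914]
orientation: [3.142, -0.0, -0.063]
contact_force: [0.0, 0.2, -1.0]
opening: 0.0165
grasp_force: 58.5
```

```bash
cat >> m.py <<'E'
cv2.imwrite("pics/f.png",np.hstack([im[200:420,180:400,::-1],cv2.resize(a[170:280,230:340,::-1],(220,220))]))
k=(np.hypot(W[...,0]-.548,W[...,1]+.203)<.009)&(W[...,2]>.1045)&(W[...,2]<.13);print("tip zmin",np.sort(W[k][:,2])[:5].round(4))
E
python3 m.py
```

```text
[ 0.5477 -0.203   0.1914] [ 3.142 -0.    -0.063] 58.48902225494385
rim 313 mean [ 0.5518 -0.2028  0.0978] mid [ 0.5497 -0.2029  0.0968] fit [ 0.5488 -0.2028] 0.0127
side 302 mean [ 0.5524 -0.2028  0.0841] mid [ 0.55  -0.203  0.084] fit [ 0.5494 -0.2029] 0.0126
wrist 923 zmin 0.1153
   -0.085 -0.06 121 fit-tcp [ 0.9 -0.5] r 5.8 mean-tcp [  5.5  -0.9 -67.7]
   -0.06 -0.035 288 fit-tcp [ 0.8 -0.4] r 5.7 mean-tcp [  5.2  -0.7 -47.2]
   -0.035 -0.015 305 fit-tcp [ 0.5 -0.2] r 5.7 mean-tcp [  4.9  -0.6 -24.4]
rimS 54 mean [ 0.5473 -0.2036  0.0968] mid [ 0.5474 -0.2032  0.0969] fit [ 0.5474 -0.2037] 0.0126
wrist vial_mouth [(0.6, array([ 0.5438, -0.2052,  0.0991]))]
wrist electrode [(0.88, array([ 0.5519, -0.2037,  0.1084]))]
scene vial_mouth [(0.56, array([ 0.5485, -0.2021,  0.0972]))]
scene electrode []
tip zmin [0.1156 0.1157 0.1162 0.1162 0.1165]
```

View pics/f.png

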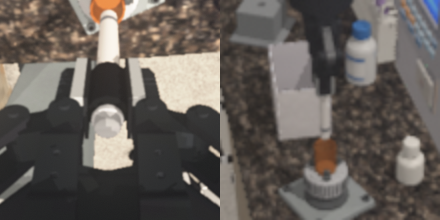

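The picture shows the electrode upright over the vial's mouth, with a visible gap in the scene half at (325,138). The tip is about 11 mm above the rim and within 1 mm of the centre sideways, so I hand it in.

```bash
python3 -c "
from bench import *
print(job_done())"
```

```text
the job is handed in; nothing more can be done
None
```

I handed the job in, with no verdict returned. By my measurements, the sleeve is at its stop with the jaws closed on the vial, and the electrode is held upright about 11 mm above the rim, within 1 mm of centre.

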